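Draw the strip out of the half-covered offcut box

TASK

Take the red-brown wooden strip out of the half-covered offcut box: it reaches far in under the cover and will not lift out level, so take it by its uncovered end, tilt that end up and draw the strip slantwise out from under the cover. Finish holding the strip still in the gripper, all of it well above the top of the box and touching nothing else; do not shove or lift the box, leave the pale strip lying in it, and do not disturb the tape measure, screw carton, chisel or mallet on the bench.

Things in the scene. Friction and masses are not known exactly. Their poses are not given: they have to be found in the camera images.
- offcut_box: Loose plywood box, white floor, 3 kg, 300 (x) x 340 (y) x 74 mm. Origin: centre of its underside; z up. Inside 280 x 320 mm, floor at z = 8 mm, walls 10 mm. A fixed blue cover (z = 68 to 74 mm) closes the half y < 0, its edge at y = 0; the half y = 0 to 160 mm is open at the top. Two strips lie flat on the floor about 100 mm apart, along y, partly under the cover; their sides vary.
- red_strip: Red-brown wooden strip, 30 (x) x 240 (y) x 25 (z) mm, about 0.1 kg. Origin: centre of its underside; z up. It starts flat on the floor of the box, its y axis within about 5 degrees of the box's y axis, its +y end in the open half and its -y end under the cover. Grasp across its 30 mm width.
- red_strip_open_end (a point): Centre of the red-brown strip's +y end face (the end that starts in the open half), 120 mm from the strip's middle and 12.5 mm above its underside.
- red_strip_covered_end (a point): Centre of the red-brown strip's -y end face (the end that starts under the cover), 120 mm from the strip's middle and 12.5 mm above its underside.
- pale_strip: Pale greenish wooden strip, 30 (x) x 190 (y) x 18 (z) mm, lying in the same box beside the red-brown one; to be left there. Origin: centre of its underside.
- tape_measure: Yellow tape measure, 34 x 79 x 66 mm, standing on the bench to the left. Origin: centre of its underside.
- screw_box: Small open carton of screws, 92 x 109 x 58 mm, on the bench to the left. Origin: centre of its underside.
- chisel: Chisel with wooden handle, 262 (x) x 25 x 25 mm, lying on the bench to the right. Origin: centre of its underside.
- mallet: Wooden mallet, 250 (x) x 110 x 60 mm, lying on the bench to the right. Origin: centre of its underside.

How it is judged:
On the way:
1. the strip slants through the opening: its open end is up out of the box while its other end is still down inside (z of red_strip_open_end in the frame of offcut_box above 0.085 m and z of red_strip_covered_end in the frame of offcut_box below 0.06 m and contact force between the fingers and red_strip above 0.5 N), for 0.1 s.
At the end, for the whole second after the job is handed in: The gripper holds the red-brown strip at rest with both of its ends at least 30 mm above the top of the box (end centres over 104 mm above the bench), the strip touching neither box nor pale strip; the pale strip still lies on the floor of the box (height (world z) of each of red_strip_open_end, red_strip_covered_end above 0.104 m and contact force between the fingers and red_strip above 1 N and contact force between red_strip and offcut_box below 0.2 N and contact force between red_strip and pale_strip below 0.2 N and linear speed of red_strip below 0.03 m/s and angular speed of red_strip below 0.2 rad/s and z of pale_strip in the frame of offcut_box between 0 and 0.03 m and x of pale_strip in the frame of offcut_box between -0.14 and 0.14 m and y of pale_strip in the frame of offcut_box between -0.16 and 0.16 m); the arm keeps its last pose, push and grip.
It fails at once if the box is shoved by more than 40 mm, lifted or tipped (distance of offcut_box from where it was at the start of the episode above 0.04 m or height (world z) of offcut_box above 0.015 m or angle between offcut_box's own z axis and vertical above 0.06 rad).
It fails at once if the pale strip is lifted out of the box (height (world z) of pale_strip above 0.074 m).
It fails at once if a tool or carton on the bench is moved by more than 30 mm (distance of any of tape_measure, screw_box, chisel, mallet from where it was at the start of the episode above 0.03 m).
It also fails if it takes over 42 s, if anything falls off the work surface, if the arm or the gripper's body presses on something with over 40 N, if the wrist force passes 120 N, or if a joint passes its speed limit or range.

ROBOT

A 6-joint arm with a two-finger parallel gripper is mounted at the origin on the work surface; the furniture and walls round the work are solid. World frame = base frame: x ahead of the robot, y to its left, z up, the work surface at z = 0. Lengths are in m, angles in rad, forces in N, time in s.
With the tool pointing down it reaches from about 0.3 to 0.875 m from the base axis. Payload 4.2 kg.
Tool frame: the origin (TCP) lies where the fingers leave the gripper's body, on its centre line; the fingertips stand 73 mm ahead of it and the grasp point (between the pads) lies 54 mm ahead of it; z points along the fingers, y is the line along which they close (so a half turn about z gives the same grasp; the last joint's range is limited). The gripper opens to 85 mm and grips with 20 to 120 N. Pads are 22 mm wide; open, the fingers measure 114 mm over their backs; the gripper's body (76 mm by 85 mm) begins 54 mm behind the grasp point. The pads swing forward as they close: fully open they stand 13 mm farther back than shut.
Start: joints at [-1.16, 0.32, 1.565, -0, 1.257, -0.02], TCP at [0.24, -0.522, 0.304] pointing down, gripper open.
Joint ranges: [-3.11, 3.11], [-0.84, 2.01], [0.21, 2.61], [-1.34, 4.49], [0.05, 2.63], [-2.56, 2.56]. Speed limits (rad/s): [2.57, 2.57, 3.14, 3.14, 3.14, 3.14].

INTERFACE

Orientations are given as [roll, pitch, yaw] about the fixed x, y, z axes, in that order (R = Rz(yaw) Ry(pitch) Rx(roll)).
In Python, from bench import robot gives the robot as it stands.
- The arm moves only by the shell command python3 jog.py 'ROWS' [FORCE]. ROWS is rows parted by semicolons, their numbers by spaces, 1 to 12 of them, each of 7 numbers: dx, dy, dz in m, then a rotation vector rx, ry, rz in rad, then the finger opening in m; each row is the pose to reach, as a shift and turn from the pose commanded when the command began, along the tool's axes at that moment; what a row does not reach only later rows make up. A row lasts 1/10 s, in which the tool goes at most 0.05 m and 0.15 rad, less where a joint would pass 70% of its speed; a pose out of reach is approached as far as the arm can. The fingers move at their own pace and stop on an object; FORCE is the grip in N (left out, the last holds). Time passes only in rows, so rows that do not move let the fingers close. It prints the time, the measured TCP pose, the force, the opening and the grip force at its end.
- robot.observe(): the state, without advancing time (a new reading comes with each control period).
- robot.grab_frame(name): name is "scene" or "top"; returns a dict with "frame" (480x640x3 uint8, blue, green, red), "z_map" (480x640 float32, m along the optical axis (not along the pixel's ray), 0 where there is no reading), "fovy" (degrees; the focal length in pixels is half the picture's height over the tangent of half this angle, whatever the lens; pixels are square), "cx", "cy" (the principal point, pixels), "R" (3x3) and "t" (3): a world point X has camera coordinates R X + t. Camera axes: x right, y down, z forward; pixel columns grow to the right and rows downward; lengths in m; the calibration is good to about 2 mm. A picture is of the moment at which its call begins.
- robot.finish_job(): hands the job in; it is judged then, once.
The state is a dict: "t": time; "qpos": joint angles; "joint_velocities": joint speeds; "joint_efforts": joint torques, N m; "tcp_pos": TCP position; "tool_rot": TCP orientation; "force": force on the tool from outside, world axes, zero at the start; "ft_torque": the same for the moment, N m; "width": finger opening in m; "finger_force": force on a finger pad.
Only numpy, scipy, OpenCV 4.12 (cv2) and the standard library are available. Lean on these libraries where they do the work, as an engineer would, in place of code of your own. Each camera call takes 0.05 s, during which the arm holds its last target. There are 200 camera calls.

## Working session

There is one attempt and no reset: what is moved stays moved. The work goes in short steps, Python scripts to look and compute and a shell command to move; the robot and the scene stay as the last step left them, time stands still between calls to the robot, and variables do not carry over. Pictures are saved under pics/ and viewed, at most 10 in all, crops included, and the job is handed in when it is done.

```bash
ls; mkdir -p pics
python3 - <<'E'
from bench import robot
import cv2,numpy as np,pickle
s=robot.observe();print(s)
for n in("top","scene"):
    f=robot.grab_frame(n);pickle.dump(f,open(f'{n}.pkl','wb'));cv2.imwrite(f'pics/{n}0.png',f['frame']);print(n,f['fovy'],f['cx'],f['cy'],f['R'],f['t'])
E
```

```text
bench.py
jog.py
pics
{'t': 0.0, 'qpos': array([-1.16000660e+00,  3.20298971e-01,  1.56567988e+00,  2.46532624e-05,
        1.25738578e+00, -1.99929375e-02]), 'joint_velocities': array([-0.000191  , -0.0010429 ,  0.00089149,  0.00057081,  0.00039773,
       -0.00030285]), 'joint_efforts': array([-7.66898956e-04, -4.15520990e+01, -2.34162712e+01, -1.23485788e-04,
        8.13322957e-03,  2.78525384e-06]), 'tcp_pos': array([ 0.23998153, -0.52214676,  0.30307775]), 'tool_rot': array([-3.13982150e+00, -5.88588668e-05,  4.30774992e-01]), 'force': array([-1.83556053, -0.08524993, -0.1087213 ]), 'ft_torque': array([ 0.0110498 ,  0.03650897, -0.0064365 ]), 'finger_force': 0.0, 'width': 0.08539992036307459}
top 52.11633459282617 329.12553381517523 252.23335464180772 [[-2.80859325e-02 -9.99587610e-01 -5.98257231e-03]
 [-9.84119640e-01  2.86997261e-02 -1.75170942e-01]
 [ 1.75270402e-01  9.67727649e-04 -9.84519857e-01]] [-0.05100789  0.54275031  1.70639527]
scene 53.140623078418265 316.34124125066836 231.81672902241252 [[-0.73520919 -0.67783805  0.00173701]
 [-0.30073458  0.32388958 -0.89702522]
 [ 0.60747523 -0.66002357 -0.44197594]] [0.3422087  0.2185882  1.07821976]
```

View pics/top0.png

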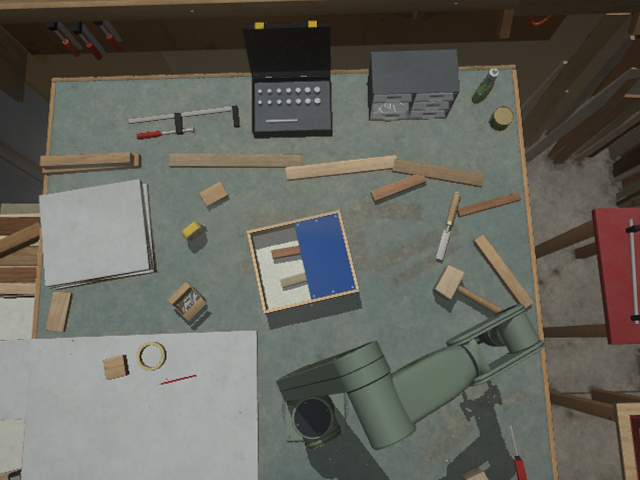

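View pics/scene0.png

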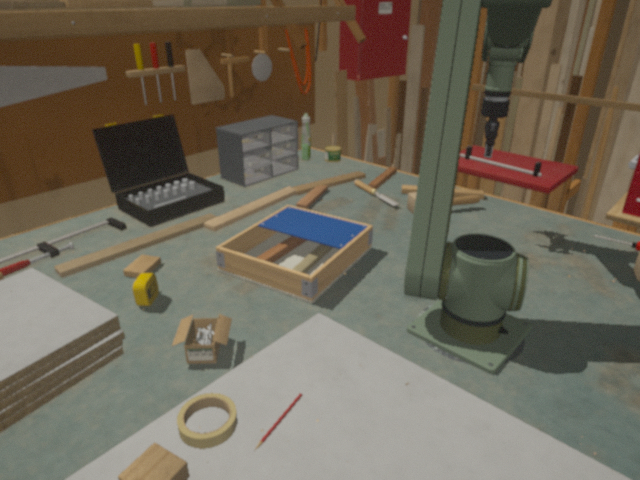

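The top view shows the box centred near (302,262). Its blue cover is on the right and its open half on the left (+y). The red strip's open end is near (273,254) and the pale strip's is near (281,282). Next I'll measure them.

```bash
cat > h.py <<'E'
import numpy as np,cv2
def cast(f,uv,z):
    uv=np.atleast_2d(uv).astype(float);F=240/np.tan(np.radians(f['fovy']/2))
    d=np.c_[(uv[:,0]-f['cx'])/F,(uv[:,1]-f['cy'])/F,np.ones(len(uv))]@f['R']
    c=-f['R'].T@f['t'];return c+d*((z-c[2])/d[:,2])[:,None]
def comp(m):
    n,l,s,_=cv2.connectedComponentsWithStats(m.astype(np.uint8));return l==1+np.argmax(s[1:,4])
def rect(f,m,z):
    ys,xs=np.nonzero(m);P=cast(f,np.c_[xs,ys],z)[:,:2]
    return cv2.minAreaRect((P*1000).astype(np.float32)),P
E
python3 - <<'E'
import pickle,cv2,numpy as np
from h import *
f=pickle.load(open('top.pkl','rb'));im=f['frame'];hsv=cv2.cvtColor(im,cv2.COLOR_BGR2HSV)
for p in[(285,253),(292,281),(270,275),(330,255),(255,250),(275,240)]:print(p,hsv[p[1],p[0]])
H,S,V=[hsv[...,i].astype(int) for i in range(3)]
roi=np.zeros(H.shape,bool);roi[215:310,250:360]=1
b=comp(roi&(H>105)&(H<125)&(S>150))
r,P=rect(f,b,.074);print('cover',r,cv2.boxPoints(r),P.mean(0))
roi[:,:]=0;roi[240:270,262:303]=1
red=comp(roi&(H<13)&(S>90));r,P=rect(f,red,.033);print('red',r,cv2.boxPoints(r),P.mean(0),red.sum())
c=im[205:325,240:370];cv2.imwrite('pics/crop.png',cv2.resize(c,None,fx=5,fy=5,interpolation=cv2.INTER_NEAREST))
E
```

```text
(285, 253) [ 13 103 143]
(292, 281) [ 22  58 144]
(270, 275) [ 35  17 185]
(330, 255) [109 160 132]
(255, 250) [ 30  21 122]
(275, 240) [ 30  14 106]
cover ((506.42315673828125, -52.57060241699219), (232.88192749023438, 154.7316131591797), 11.482731819152832) [[ 3.7691138e+02  6.6507339e-02]
 [ 4.0771423e+02 -1.5156812e+02]
 [ 6.3593494e+02 -1.0520771e+02]
 [ 6.0513208e+02  4.6426910e+01]] [ 0.4961318 -0.0550073]
red ((552.2745361328125, 79.29804992675781), (26.58817481994629, 74.76290893554688), 7.970837593078613) [[533.92523  114.474884]
 [544.29254   40.434265]
 [570.62384   44.121216]
 [560.25653  118.161835]] [0.55497069 0.07828007] 77
```

View pics/crop.png

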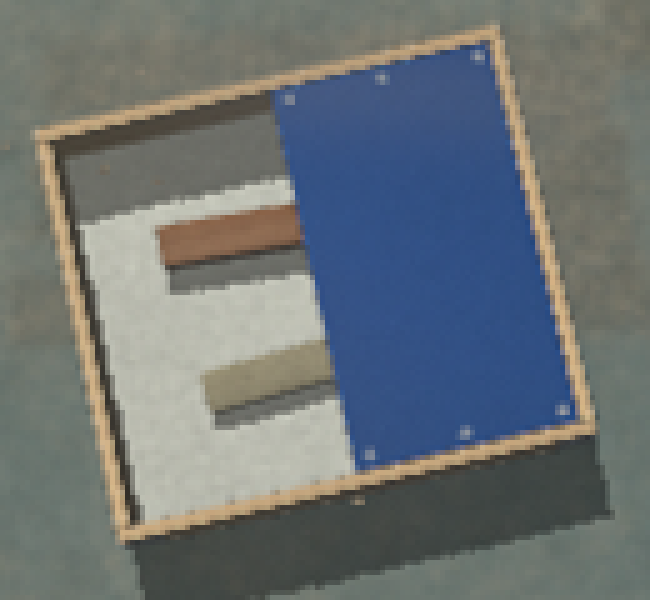

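The crop shows the rim corners at crop pixels (38,132), (497,28), (595,432) and (122,538). The red strip's visible top has corners at (158,228), (298,206), (303,242) and (165,265).

Run:
```python
import pickle,cv2,numpy as np
from h import *
f=pickle.load(open('top.pkl','rb'));print('cam',-f['R'].T@f['t'])
g=lambda L:np.array(L)/5+[240-.5,205-.5]
C=cast(f,g([(38,132),(497,28),(595,432),(122,538)]),.074);print(C.round(4))
for i in range(4):print(np.linalg.norm(C[i]-C[i-1]).round(4),end=' ')
c=C.mean(0)[:2];v=(C[0]-C[1]+C[3]-C[2])[:2];w=(C[0]-C[3]+C[1]-C[2])[:2]
print('\nctr',c,'yaws',np.degrees(np.arctan2(-v[0],v[1])),np.degrees(np.arctan2(w[1],w[0])))
a=np.arctan2(-v[0],v[1]);B=np.array([[np.cos(a),-np.sin(a)],[np.sin(a),np.cos(a)]])
for n,L,z in(('red',[(158,228),(298,206),(303,242),(165,265)],.033),('pale',[(203,373),(330,340),(333,372),(210,410)],.026)):
    P=cast(f,g(L),z)[:,:2];print(n,P.round(4).tolist(),((P-c)@B).round(4).tolist())
    for i,j in((1,0),(2,3)):d=P[j]-P[i];print('yaw',np.degrees(np.arctan2(-d[0],d[1])))
# depth check
for u,v in((285,252),(287,254),(292,281),(270,275),(330,255)):
    Z=f['z_map'][v,u];F=240/np.tan(np.radians(f['fovy']/2));X=f['R'].T@(np.array([(u-f['cx'])/F*Z,(v-f['cy'])/F*Z,Z])-f['t']);print(u,v,X.round(4))
# scene view: red strip
s=pickle.load(open('scene.pkl','rb'));cv2.imwrite('pics/crop2.png',cv2.resize(s['frame'][195:305,205:385],None,fx=4,fy=4,interpolation=cv2.INTER_CUBIC))
```

```text
cam [ 0.23361805 -0.06821496  1.77474895]
[[ 0.6218  0.2224  0.074 ]
 [ 0.6883 -0.1058  0.074 ]
 [ 0.3972 -0.1646  0.074 ]
 [ 0.3334  0.1641  0.074 ]]
0.2942 0.3348 0.2969 0.3349 
ctr [0.51016377 0.02905093] yaws 11.21728574326806 11.428839042861274
red [[0.5576, 0.1427], [0.5708, 0.0413], [0.5443, 0.0382], [0.5304, 0.1378]] [[0.0687, 0.1022], [0.0619, 0.0002], [0.0353, 0.0023], [0.041, 0.1028]]
yaw 7.42803905951528
yaw 7.95062342899225
pale [[0.4522, 0.112], [0.4735, 0.0204], [0.4503, 0.0188], [0.4255, 0.1073]] [[-0.0407, 0.0926], [-0.0377, -0.0013], [-0.0607, 0.0015], [-0.0679, 0.0932]]
yaw 13.055230206427877
yaw 15.653743587251293
285 252 [0.5493 0.0926 0.0322]
287 254 [0.5425 0.0859 0.0282]
292 281 [0.4447 0.0698 0.0213]
270 275 [0.4713 0.1511 0.0023]
330 255 [ 0.5269 -0.0693  0.0713]
```

```bash
cat > to.py <<'E'
import sys,numpy as np
from scipy.spatial.transform import Rotation as R
from bench import robot
x,y,z,yaw=map(float,sys.argv[1:5]);s=robot.observe()
A=R.from_euler('xyz',s['tool_rot']);B=R.from_euler('xyz',[np.pi,0,np.radians(yaw)])
print('d',A.inv().apply(np.array([x,y,z])-s['tcp_pos']).round(4),'rot',(A.inv()*B).as_rotvec().round(4))
E
python3 to.py .548 .1105 .2 97.7
```

```text
d [ 0.5441 -0.4461  0.1039] rot [-1.4000e-03 -1.0000e-03 -1.2744e+00]
```

```bash
python3 jog.py '.544 -.446 0 0 0 -1.2744 .07;.544 -.446 0 0 0 -1.2744 .07;.544 -.446 0 0 0 -1.2744 .07;.544 -.446 0 0 0 -1.2744 .07;.544 -.446 0 0 0 -1.2744 .07;.544 -.446 0 0 0 -1.2744 .07;.544 -.446 0 0 0 -1.2744 .07;.544 -.446 0 0 0 -1.2744 .07;.544 -.446 0 0 0 -1.2744 .07;.544 -.446 0 0 0 -1.2744 .07;.544 -.446 0 0 0 -1.2744 .07;.544 -.446 0 0 0 -1.2744 .07' 60; python3 to.py .548 .1105 .2 97.7
```

```text
t: 1.3
tcp_pos: [0.5032, 0.019, 0.3037]
tool_rot: [-3.141, 0.0, 1.706]
force: [1.0, -0.5, -1.2]
width: 0.0698
finger_force: 0.0
d [0.0847 0.0567 0.1036] rot [-0.0003  0.0003  0.0004]
```

```bash
python3 jog.py '0 0 0 0 0 0 .07;0 0 0 0 0 0 .07;0 0 0 0 0 0 .07'; python3 to.py .548 .1105 .16 97.7
```

```text
t: 1.6
tcp_pos: [0.5023, 0.0162, 0.3036]
tool_rot: [-3.14, 0.0, 1.705]
force: [-0.7, 0.6, 0.4]
width: 0.0701
finger_force: 0.0
d [0.0875 0.0581 0.1434] rot [-0.0013  0.0004 -0.0006]
```

```bash
python3 jog.py '.0875 .058 0 0 0 0 .07;.0875 .058 0 0 0 0 .07;.0875 .058 0 0 0 0 .07;.0875 .058 .07 0 0 0 .07;.0875 .058 .143 0 0 0 .07;.0875 .058 .143 0 0 0 .07;.0875 .058 .143 0 0 0 .07;.0875 .058 .143 0 0 0 .07'; python3 to.py .548 .1105 .082 97.7
python3 - <<'E'
from bench import robot
import cv2
c=robot.grab_frame("top")['frame'][200:320,220:380];a=cv2.resize(c,None,fx=5,fy=5);cv2.imwrite('pics/t2.png',a)
cv2.imwrite('pics/s2.png',cv2.resize(robot.grab_frame("scene")['frame'][150:310,190:400],None,fx=3.5,fy=3.5))
E
```

```text
t: 2.4
tcp_pos: [0.5488, 0.11, 0.1616]
tool_rot: [-3.141, 0.0, 1.703]
force: [0.0, -0.3, -0.5]
width: 0.0701
finger_force: 0.0
d [ 0.0006 -0.0007  0.0796] rot [-0.0004  0.0003 -0.0019]
```

View pics/s2.png

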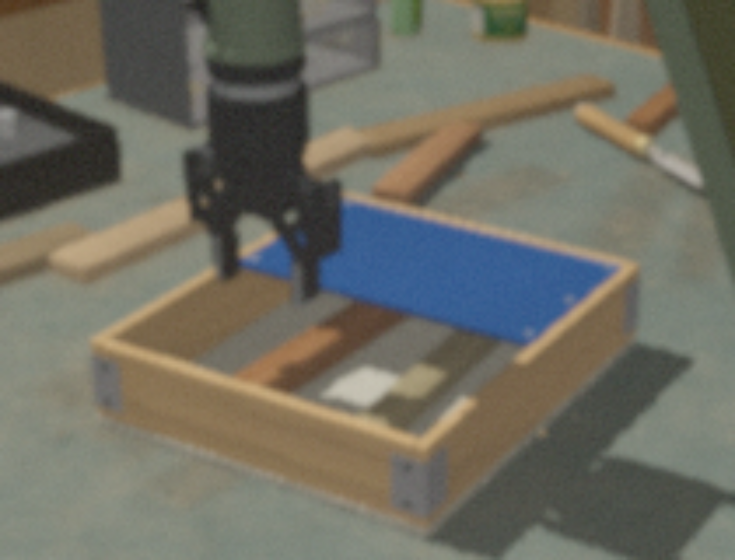

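The scene crop shows the open fingers, tips near (225,270) and (303,292), straddling the line of the red strip above its open end. I'll descend from here.

```bash
python3 jog.py '0 0 .03 0 0 0 .07;0 0 .05 0 0 0 .07;0 0 .065 0 0 0 .07;0 0 .072 0 0 0 .07;0 0 .077 0 0 0 .07;0 0 .077 0 0 0 .07;0 0 .077 0 0 0 .07'; python3 jog.py '0 0 0 0 0 0 .05;0 0 0 0 0 0 .04;0 0 0 0 0 0 .02;0 0 0 0 0 0 .02;0 0 0 0 0 0 .02;0 0 0 0 0 0 .02;0 0 0 0 0 0 .02;0 0 0 0 0 0 .02' 80
```

```text
t: 3.2
tcp_pos: [0.5493, 0.1115, 0.085]
tool_rot: [3.139, 0.0, 1.705]
force: [0.1, -0.4, 0.5]
width: 0.0697
finger_force: 0.0
t: 4.0
tcp_pos: [0.549, 0.1115, 0.0846]
tool_rot: [3.14, 0.0, 1.705]
force: [-0.7, -0.8, 5.6]
width: 0.0284
finger_force: 80.6
```

```bash
python3 jog.py '-.001 0 -.006 0 .02 0 .02;-.003 0 -.013 0 .05 0 .02;-.007 0 -.022 0 .095 0 .02;-.0123 0 -.0315 0 .1396 0 .02;0 0 -.035 0 .15 0 .02;.013 0 -.037 0 .163 0 .02;.0265 0 -.0394 0 .1745 0 .02;.0265 0 -.0394 0 .1745 0 .02;.0265 0 -.0394 0 .1745 0 .02'
python3 - <<'E'
from bench import robot
import cv2
cv2.imwrite('pics/s3.png',cv2.resize(robot.grab_frame("scene")['frame'][150:310,190:400],None,fx=3.5,fy=3.5))
E
```

```text
t: 4.9
tcp_pos: [0.5447, 0.1386, 0.123]
tool_rot: [-3.141, -0.174, 1.707]
force: [-0.2, 0.0, -1.6]
width: 0.0288
finger_force: 79.7
```

View pics/s3.png

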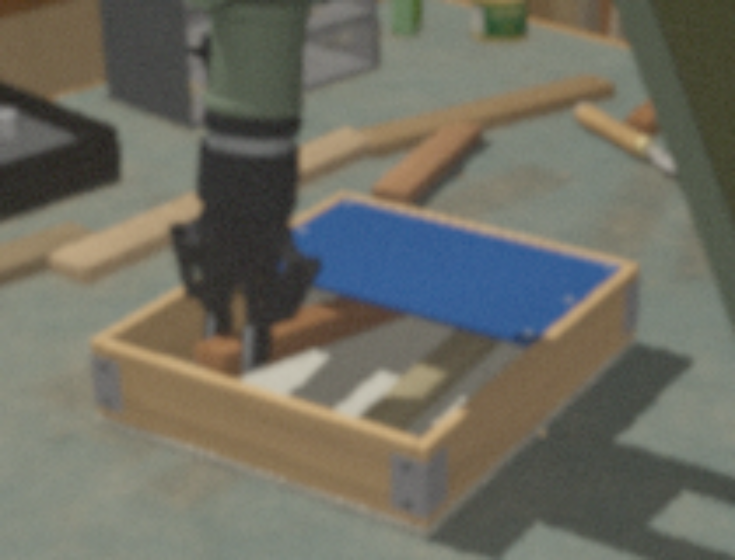

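The crop shows the strip held and tilted, its end raised at (215,350), with no contact load. Next I'll steepen the slant and hold it there.

```bash
python3 jog.py '-.002 0 -.01 0 .05 0 .02;-.004 0 -.0206 0 .105 0 .02;-.004 0 -.0206 0 .105 0 .02;-.004 0 -.0206 0 .105 0 .02;-.004 0 -.0206 0 .105 0 .02;-.004 0 -.0206 0 .105 0 .02'
python3 - <<'E'
from bench import robot
import cv2
cv2.imwrite('pics/s4.png',cv2.resize(robot.grab_frame("scene")['frame'][150:310,190:400],None,fx=3.5,fy=3.5))
E
```

```text
t: 5.55
tcp_pos: [0.5457, 0.1305, 0.1424]
tool_rot: [-3.141, -0.279, 1.706]
force: [-0.1, -0.6, -1.2]
width: 0.0285
finger_force: 79.7
```

View pics/s4.png

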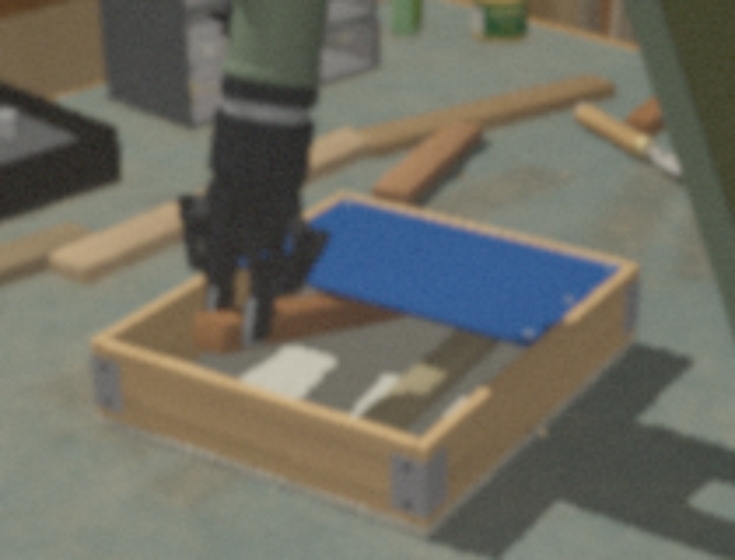

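The open end is at (215,328), clear of cover and wall, and the force readings show no contact. I'll draw it out slantwise.

```bash
python3 jog.py '.012 0 -.004 0 .035 0 .02;.024 0 -.008 0 .07 0 .02;.0352 0 -.0121 0 .105 0 .02;.0352 0 -.0121 0 .105 0 .02;.0352 0 -.0121 0 .105 0 .02;.053 0 -.013 0 .118 0 .02;.071 0 -.014 0 .131 0 .02;.09 0 -.0155 0 .145 0 .02;.106 0 -.0163 0 .157 0 .02;.106 0 -.0163 0 .157 0 .02;.106 0 -.0163 0 .157 0 .02'
python3 - <<'E'
from bench import robot
import cv2
cv2.imwrite('pics/s5.png',cv2.resize(robot.grab_frame("scene")['frame'][150:310,190:400],None,fx=3.5,fy=3.5))
E
```

```text
t: 6.7
tcp_pos: [0.5328, 0.2272, 0.1878]
tool_rot: [3.141, -0.436, 1.707]
force: [0.2, -0.3, -1.9]
width: 0.0284
finger_force: 79.7
```

View pics/s5.png

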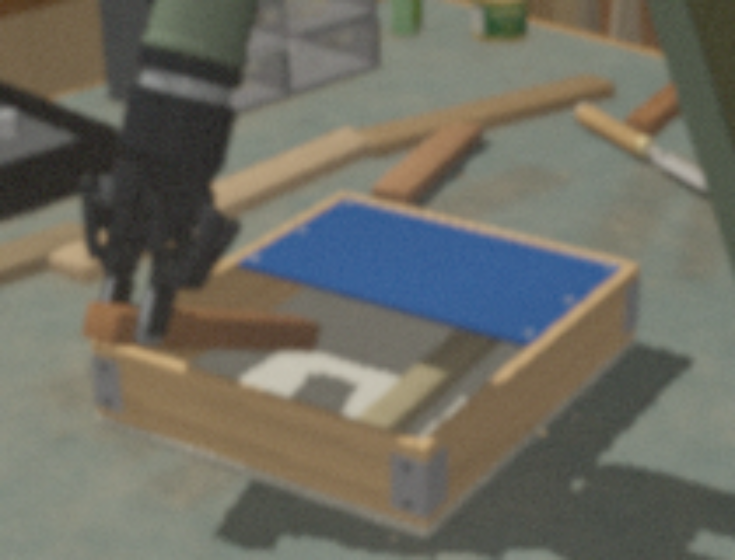

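The covered end at (318,330) is now clear of the cover, with the strip over the front wall. I'll lift straight up.

```bash
python3 jog.py '.007 0 -.015 0 0 0 .02;.018 0 -.038 0 0 0 .02;.03 0 -.065 0 0 0 .02;.043 0 -.093 0 0 0 .02;.056 0 -.12 0 0 0 .02;.064 0 -.137 0 0 0 .02;.068 0 -.145 0 0 0 .02;.068 0 -.145 0 0 0 .02;.068 0 -.145 0 0 0 .02;.068 0 -.145 0 0 0 .02;.068 0 -.145 0 0 0 .02;.068 0 -.145 0 0 0 .02'
python3 - <<'E'
from bench import robot
import cv2
cv2.imwrite('pics/s6.png',cv2.resize(robot.grab_frame("scene")['frame'][60:310,130:400],None,fx=2.4,fy=2.4))
E
```

```text
t: 7.95
tcp_pos: [0.5329, 0.227, 0.3472]
tool_rot: [-3.14, -0.436, 1.705]
force: [-0.2, 0.0, -1.1]
width: 0.0286
finger_force: 79.7
```

View pics/s6.png

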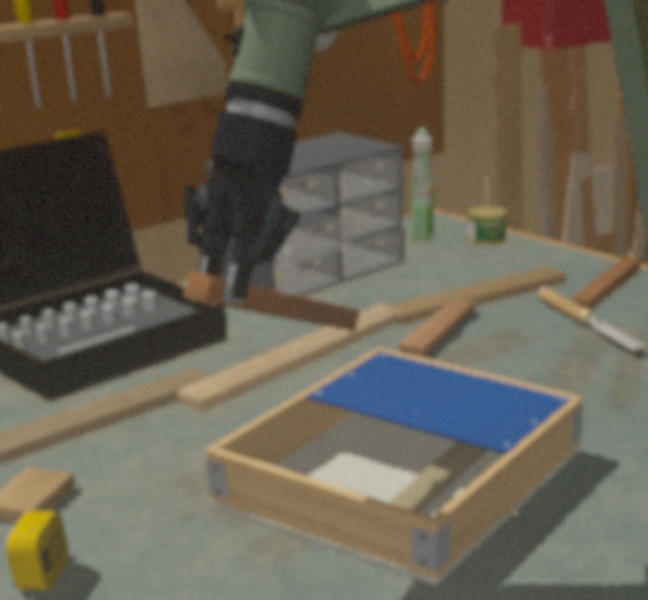

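The strip runs from (200,288) to (355,318) and is well above the box. The pale strip still lies in the box, and the box has not visibly moved.

```bash
python3 -c "
from bench import robot
print(robot.finish_job())"
```

```text
the job is handed in; nothing more can be done
None
```

The red-brown strip is out of the box and held still, tilted about 25°, with its lower end roughly 0.2 m above the bench; the pale strip is still in the box, nothing else was touched, and I handed the job in (no verdict was returned).

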